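# Balance the centrifuge rotor and put its lid on

### The job

Three sample tubes already sit side by side in the six-place centrifuge rotor; balance it by standing each white-dotted balance tube from the rack in the bucket directly opposite the sample tube that has the same cap colour. Then put the lid on the rotor, right down on the centre pin and level. Leave the sample tubes in their buckets and leave the white-capped spare tube standing in the rack.

Things in the scene. Friction and masses are not known exactly. Their poses are not given: they have to be found in the camera images.
- rotor: aluminium rotor on a fixed stand, 200 mm wide. Origin: on its axis at bench level, z up. Six upright buckets on a 78 mm radius, every 60 deg from its x axis; mouth 34 mm wide, 105 mm high; 2 to 3 mm play round a tube, which may lean a little. Seated tube: bottom 30, cap top 145 mm high. Centre post: 44 mm flange at 160 mm carries the lid; above it a 16 mm pin tapers to 6 mm at 185 mm.
- rotor_lid: loose aluminium disc, 210 mm diameter, knob up on the bench. Origin: centre of its rim's underside; z up. Blue knob 40 mm diameter, 12 to 57 mm above the origin: grip it. A hole from below, 22 mm wide, 44 mm deep into the knob, takes the rotor's pin. Disc underside is 8 mm above the origin, so home on the flange the origin is 152 mm above the bench. 0.28 kg.
- tube_rack: orange plastic rack, 222 x 66 x 64 mm, fixed, one row of four 33 mm holes along its x axis at -75, -25, 25, 75 mm. Origin: centre of its underside at bench level; z up. A tube in it has its bottom 7 mm and its cap top 122 mm above the bench.
- red_sample: 50 ml tube like the balance tubes, plain red cap without a dot, brown contents, already standing in a rotor bucket. Origin: centre of its bottom; z up along the tube. Stays there.
- blue_sample: 50 ml tube like the balance tubes, plain blue cap without a dot, brown contents, already standing in a rotor bucket. Origin: centre of its bottom; z up along the tube. Stays there.
- green_sample: 50 ml tube like the balance tubes, plain green cap without a dot, brown contents, already standing in a rotor bucket. Origin: centre of its bottom; z up along the tube. Stays there.
- red_balance: loose 50 ml round-bottom tube in the rack: red cap with a white dot on top, clear contents; weighed out to match the red-capped sample. 115 mm tall, body 28 mm diameter with a hemispherical bottom; cap 34 mm diameter, 101 to 115 mm above the bottom: grip it there. 65 g. Origin: centre of its bottom; z up along the tube.
- blue_balance: loose 50 ml round-bottom tube in the rack: blue cap with a white dot on top, clear contents; weighed out to match the blue-capped sample. 115 mm tall, body 28 mm diameter with a hemispherical bottom; cap 34 mm diameter, 101 to 115 mm above the bottom: grip it there. 65 g. Origin: centre of its bottom; z up along the tube.
- green_balance: loose 50 ml round-bottom tube in the rack: green cap with a white dot on top, clear contents; weighed out to match the green-capped sample. 115 mm tall, body 28 mm diameter with a hemispherical bottom; cap 34 mm diameter, 101 to 115 mm above the bottom: grip it there. 65 g. Origin: centre of its bottom; z up along the tube.
- spare_tube: loose 50 ml round-bottom tube with an all-white screw cap, clear contents, standing in the tube rack; same size as the balance tubes. Not needed: it stays where it is. Origin: centre of its bottom; z up.
There are look-alikes about, which are no part of the job. Leave any yellow look-alike of the red_sample alone.

How it is judged:
By the outcome, as a careful person would: the job done as asked, in the order asked, and still so for the second after the job is handed in, with the robot touching nothing.
It also fails if it takes over 115 s, if anything falls off the work surface, if the arm or the gripper's body presses on something with over 40 N, if the wrist force passes 120 N, or if a joint passes its speed limit or range.

### The arm

A 7-joint arm with a two-finger parallel gripper is mounted at the origin on a cart in front of the work surface, level with it; the furniture and walls round the work are solid. World frame = base frame: x ahead of the robot, y to its left, z up, the work surface at z = 0. Lengths are in mm, angles in rad, forces in N, time in s.
With the tool pointing down it reaches from about 400 to 875 mm from the base axis. Payload 4.4 kg.
Tool frame: the origin (TCP) lies at the very end of the fingers, on their centre line; the grasp point (between the pads) lies 19 mm behind it; z points along the fingers, y is the line along which they close (so a half turn about z gives the same grasp; the last joint's range is limited). The gripper opens to 85 mm and grips with 20 to 120 N. Pads are 22 mm wide; open, the fingers measure 114 mm over their backs; the gripper's body (76 mm by 85 mm) begins 54 mm behind the grasp point. The pads swing forward as they close: fully open they stand 13 mm farther back than shut.
Start: joints at [-0.066, 0.628, 0.038, 1.517, -0.027, 0.996, -0.02], TCP at [650.014, 0.027, 231.313] pointing down, gripper open.
Joint ranges: [-3.06, 3.06], [-0.37, 2.12], [-1.25, 1.32], [0.18, 2.47], [-1.1, 4.24], [0.23, 1.98], [-2.94, 2.94]. Speed limits (rad/s): [2.57, 2.57, 3.14, 3.14, 3.14, 3.14, 3.14].

### API

Orientations are given as [roll, pitch, yaw] about the fixed x, y, z axes, in that order (R = Rz(yaw) Ry(pitch) Rx(roll)).
In Python, from cell import read_state, get_image, camera_params, finish_job gives the robot as it stands.
- The arm moves only by the tool arm_command, never from a script. Its argument "deltas" is a list of rows, each an object of numbers: "dx", "dy", "dz": the shift along the world's x, y, z in m; "yaw": the turn about the world's z in degrees; "jaw": the opening, from 0 (shut) to 1 (fully open). A call has 1 to 20 rows; each row is the pose to reach, as a shift and turn from the pose commanded when the call began; what a row does not reach only later rows make up. A row lasts 1/10 s, in which the tool goes at most 50 mm and 8.59 degrees, less where a joint would pass 70% of its speed; a pose out of reach is approached as far as the arm can. A call with a gripper value outside its range is refused whole. The fingers move at their own pace and stop on an object; the grip force is fixed at half the most. Time passes only in rows, so rows that repeat a pose let the fingers close. It gives the time, the measured TCP pose, the force, the opening and the grip force at its end, in the units of the state.
- read_state(): the state, without advancing time (a new reading comes with each control period).
- get_image(name): name is "scene" or "side" or "wrist"; returns (picture, depth): 420x560x3 uint8, red, green, blue; 420x560 float32, mm along the optical axis (not along the pixel's ray), 0 where there is no reading.
- camera_params(name): a dict with "camera_matrix" (3x3 intrinsics, pixels), "extrinsics" (4x4, takes a point from camera to world coordinates). Camera axes: x right, y down, z forward; pixel columns grow to the right and rows downward; lengths in mm; the calibration is good to about 2 mm. A picture is of the moment at which its call begins: read the wrist's pose just before it. camera_params takes no time and is no camera call; for the wrist camera it gives the pose at the moment of the call.
- finish_job(): hands the job in; it is judged then, once.
The state is a dict: "clock": time; "qpos": joint angles; "qd": joint speeds; "tau": joint torques, N m; "eef_pos": TCP position; "tool_rot": TCP orientation; "force": force on the tool from outside, world axes, zero at the start; "torque": the same for the moment, N m; "width": finger opening in mm; "gripper_force": force on a finger pad.
Only numpy, scipy, OpenCV 4.12 (cv2) and the standard library are available. Lean on these libraries where they do the work, as an engineer would, in place of code of your own. Each camera call takes 0.05 s, during which the arm holds its last target. There are 200 camera calls.

## Working session

There is one attempt and no reset: what is moved stays moved. The work goes in short steps, Python scripts to look and compute and a tool call to move; the robot and the scene stay as the last step left them, time stands still between calls to the robot, and variables do not carry over. Pictures are saved under pics/ and viewed, at most 14 in all, crops included, and the job is handed in when it is done.

Besides the shell and the picture viewer there is one more tool, called after "Emit:" as name([rows], argument=value, ...), one row to a line, values as JSON. arm_command: Moves the arm, as the interface text tells. Its arguments: {"type":"object","properties":{"deltas":{"type":"array"}},"required":["deltas"]}

```bash
mkdir -p pics; ls; python3 - <<'E'
from cell import *
import cv2,numpy as np,pickle
print(read_state())
for n in("scene","side","wrist"):
    p=camera_params(n);a,d=get_image(n);pickle.dump((p,a,d),open(f"pics/{n}0.pkl","wb"))
    cv2.imwrite(f"pics/{n}0.png",a[:,:,::-1]);print(n,np.round(p["extrinsics"],2).tolist(),p["camera_matrix"][0])
E
```

```text
pics
{'clock': 0.0, 'qpos': array([-0.06578582,  0.62938597,  0.03843564,  1.5184004 , -0.02699492,
        0.99629717, -0.02000677]), 'qd': array([-0.00144712,  0.00032793,  0.00055466, -0.00119817, -0.00081309,
        0.00110106, -0.0002563 ]), 'tau': array([-1.11932164e-03, -5.63405585e+01,  1.22606792e+00, -1.93450052e+01,
        1.09587883e-02,  1.05136272e-02, -8.84369996e-06]), 'eef_pos': array([6.49352702e+02, 2.07854561e-02, 2.30352804e+02]), 'tool_rot': array([-3.13961989e+00,  2.94364946e-05,  1.57078254e+00]), 'force': array([-0.12287715,  0.03686534, -0.11801378]), 'torque': array([-0.01249105,  0.04364203, -0.0146217 ]), 'gripper_force': 0.0, 'width': 85.32914455777711}
scene [[0.76, -0.41, 0.5, -60.83], [-0.65, -0.47, 0.6, -694.08], [-0.01, -0.78, -0.63, 806.24], [0.0, 0.0, 0.0, 1.0]] [482.19098069   0.         273.09867197]
side [[-0.65, -0.28, 0.71, -165.69], [-0.76, 0.26, -0.59, 622.85], [-0.02, -0.92, -0.39, 459.1], [0.0, 0.0, 0.0, 1.0]] [401.20554576   0.         282.03198421]
wrist [[1.0, 0.0, -0.0, 649.15], [-0.0, -0.96, -0.29, 72.78], [-0.0, 0.29, -0.96, 373.46], [0.0, 0.0, 0.0, 1.0]] [301.11720174   0.         283.27586276]
```

View pics/scene0.png

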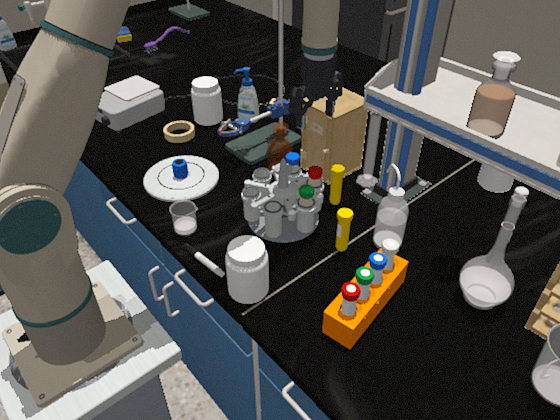

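View pics/side0.png

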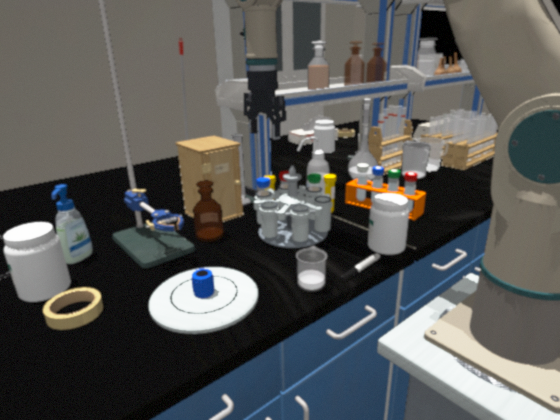

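View pics/wrist0.png

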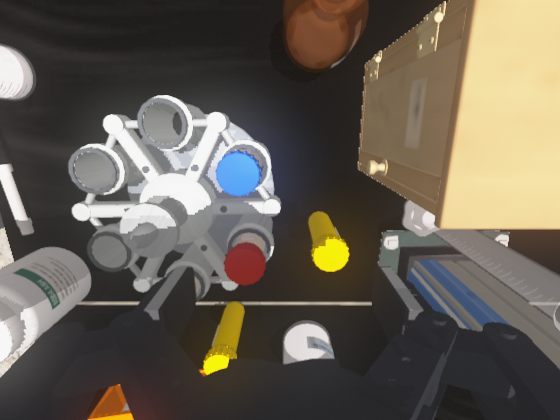

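```bash
cat > h.py <<'E'
from cell import *
import cv2,numpy as np,pickle
def grab(n,tag):
    p=camera_params(n);a,d=get_image(n);pickle.dump((p,a,d),open(f"pics/{n}{tag}.pkl","wb"));return p,a,d
def load(n,tag): return pickle.load(open(f"pics/{n}{tag}.pkl","rb"))
def onz(p,u,v,z):
    E=p["extrinsics"];r=E[:3,:3]@np.linalg.inv(p["camera_matrix"])@[u,v,1]
    return E[:3,3]+r*(z-E[2,3])/r[2]
def cloud(p,d):
    v,u=np.mgrid[:d.shape[0],:d.shape[1]]
    c=np.stack([u,v,np.ones_like(u)],-1)@np.linalg.inv(p["camera_matrix"]).T*d[...,None]
    return c@p["extrinsics"][:3,:3].T+p["extrinsics"][:3,3]
def crop(a,u0,v0,u1,v1,k,f):
    cv2.imwrite(f,cv2.resize(a[v0:v1,u0:u1,::-1],None,fx=k,fy=k,interpolation=cv2.INTER_CUBIC))
E
python3 - <<'E'
from h import *
p,a,d=load("scene",0);P=cloud(p,d)
crop(a,225,140,425,350,2.8,"pics/c1.png")
for n,u,v in [("red",351,292),("green",365,275),("blue",377,261),("white",390,247),("R",315,173),("G",307,192),("B",293,159),("yel",344,214),("yel2",338,169),("knob",180,162)]:
    print(n,P[v,u].round(),onz(p,u,v,{"knob":57}.get(n,145 if n in"RGB" else 122)).round())
# lid: points z 8..30 near; fit circle
m=(P[...,2]>5)&(P[...,2]<25)&(np.hypot(P[...,0]-P[162,180,0],P[...,1]-P[162,180,1])<125)&(d>0)
q=P[m];print(len(q),np.percentile(q[:,0],[1,50,99]),np.percentile(q[:,1],[1,50,99]))
(c,r)=cv2.minEnclosingCircle(q[:,:2].astype(np.float32));print(c,r)
pw,aw,dw=load("wrist",0);W=cloud(pw,dw)
for n,u,v in [("B",240,173),("R",245,262),("pin",150,228)]: print(n,W[v,u].round(),onz(pw,u,v,185 if n=="pin" else 145).round())
E
```

```text
red [ 418. -341.  122.] [ 419. -341.  122.]
green [ 468. -331.  124.] [ 469. -330.  122.]
blue [ 516. -320.  120.] [ 515. -321.  122.]
white [ 566. -312.  120.] [ 565. -313.  122.]
R [605. -54. 146.] [606. -53. 145.]
G [542. -93. 145.] [542. -94. 145.]
B [609.  27. 142.] [606.  24. 145.]
yel [ 578. -175.  113.] [ 570. -182.  122.]
yel2 [690. -49. 115.] [683. -56. 122.]
knob [453. 317.  54.] [450. 313.  57.]
2350 [348.69650707 434.00924277 544.07917165] [214.1438551  297.09193923 408.27164899]
(447.1309814453125, 313.69781494140625) 106.29249572753906
B [616.  37. 145.] [616.  37. 145.]
R [617. -37. 146.] [617. -37. 145.]
pin [553.   1. 169.] [561.   7. 185.]
```

View pics/c1.png

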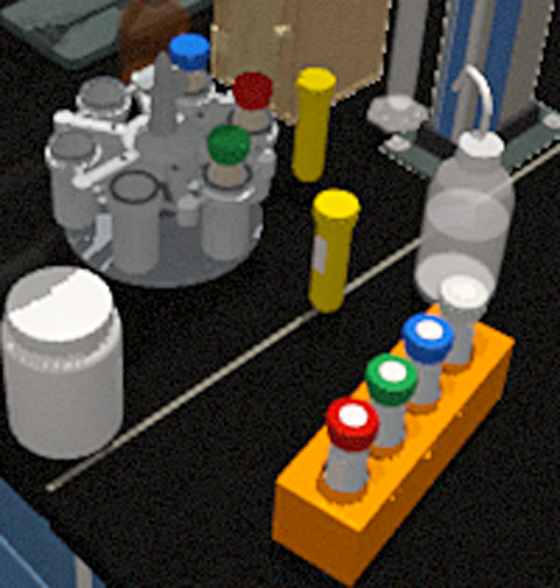

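```bash
python3 - <<'E'
from h import *
C={}
for n in("scene","side","wrist"):
    p,a,d=load(n,0);P=cloud(p,d);h=cv2.cvtColor(a,cv2.COLOR_RGB2HSV).astype(int)
    H,S,V=h[...,0],h[...,1],h[...,2]
    X=P[...,0];Y=P[...,1]
    for nm,lo,hi in(("R",-6,6),("G",50,80),("B",100,120),("Y",26,34)):
        m=(S>150)&(V>60)&(((H-lo)%180)<=hi-lo)&(d>0)&(X>380)&(X<750)&(Y>-380)&(Y<150)&(P[...,2]>60)
        k,l,st,ce=cv2.connectedComponentsWithStats(m.astype(np.uint8))
        for i in range(1,k):
            if st[i,4]<25: continue
            q=P[l==i];zt=np.percentile(q[:,2],95);t=q[q[:,2]>zt-5]
            print(n,nm,ce[i].round(),st[i,4],"top",t.mean(0).round(1),"mid",((t.min(0)+t.max(0))/2).round(1))
    m=(np.hypot(X-548,Y+5)<110)&(P[...,2]>165)&(P[...,2]<190)&(d>0)
    print(n,"pin",m.sum(),np.median(P[m],0).round(1))
E
```

```text
scene R [315. 172.] 154 top [614.8 -43.4 144. ] mid [615.5 -43.5 144.1]
scene R [350. 292.] 206 top [ 422.2 -337.6  121.1] mid [ 424.5 -334.9  121.4]
scene G [306. 191.] 167 top [547.9 -84.8 144. ] mid [548.1 -83.5 144.6]
scene G [364. 277.] 181 top [ 471.1 -328.3  121. ] mid [ 472.4 -326.9  121.5]
scene B [382. 105.] 131 top [ 729.8 -120.7  312.1] mid [ 729.6 -121.9  311.9]
scene B [451. 137.] 310 top [ 730.4 -297.5  312.2] mid [ 730.6 -291.3  312.7]
scene B [292. 158.] 154 top [613.5  33.4 143.9] mid [615.4  33.2 144.6]
scene B [377. 262.] 175 top [ 520.1 -319.1  120.9] mid [ 522.6 -316.9  120.7]
scene Y [338. 168.] 81 top [692.9 -45.4 114.1] mid [694.2 -46.5 114.7]
scene Y [335. 182.] 28 top [681.7 -50.1  97.1] mid [682.4 -49.6  97.9]
scene Y [345. 213.] 120 top [ 581.4 -175.   114.3] mid [ 580.9 -175.2  114.6]
scene pin 52 [545.1  -8.2 174.2]
side R [282. 174.] 29 top [620.4 -36.8 142.1] mid [618.3 -38.7 141.3]
side R [410. 177.] 70 top [ 417.7 -323.4  117.9] mid [ 420.1 -328.   117.9]
side G [394. 174.] 56 top [ 464.  -319.7  117.5] mid [ 467.4 -324.5  117.4]
side G [314. 178.] 70 top [541.3 -74.7 141.4] mid [544.8 -76.4 141.1]
side B [309.  99.] 134 top [ 726.2 -232.2  306.9] mid [ 655.7 -175.5  317.4]
side B [378. 171.] 54 top [ 516.  -305.3  117.7] mid [ 518.5 -309.2  117. ]
side B [262. 182.] 97 top [608.4  41.8 141.8] mid [611.8  40.6 141.2]
side Y [329. 176.] 33 top [ 579.  -171.6  112.4] mid [ 578.3 -172.7  112.8]
side pin 39 [542.4  -1.2 173.3]
wrist R [245. 264.] 1293 top [616.2 -40.1 144.9] mid [615.8 -41.1 144.3]
wrist B [237. 176.] 1243 top [613.8  34.8 145.1] mid [614.3  36.6 144.5]
wrist Y [331. 255.] 853 top [693.5 -44.2 115.2] mid [693.3 -43.6 114.3]
wrist Y [215. 363.] 348 top [ 579.  -162.2  121.2] mid [598.8 -86.1 210.6]
wrist pin 532 [550.8  -1.4 176.7]
```

Emit:
arm_command([
  {"dx": -0.02,"yaw": -8},
  {"dx": -0.04,"yaw": -16},
  {"dx": -0.06,"yaw": -24},
  {"dx": -0.08,"yaw": -32},
  {"dx": -0.1,"yaw": -40},
  {"dx": -0.1,"yaw": -48},
  {"dx": -0.1,"yaw": -56},
  {"dx": -0.1,"yaw": -64},
  {"dx": -0.1,"yaw": -72},
  {"dx": -0.1,"yaw": -78.5},
  {"dx": -0.1,"yaw": -78.5},
  {"dx": -0.1,"yaw": -78.5},
])

```text
invalid input at $.deltas[0]: expected keys dx, dy, dz, yaw, jaw
```

```bash
python3 - <<'E'
from h import *
s=read_state();print(s["eef_pos"],s["tool_rot"],s["qpos"])
p,a,d=grab("wrist",1);cv2.imwrite("pics/w1.png",a[:,:,::-1])
E
```

```text
[6.49544661e+02 4.89509567e-02 2.30600482e+02] [-3.14017732e+00 -8.27976584e-06  1.57082521e+00] [-0.06582393  0.62913961  0.0384613   1.51812645 -0.02702626  0.99625974
 -0.01997058]
```

View pics/w1.png

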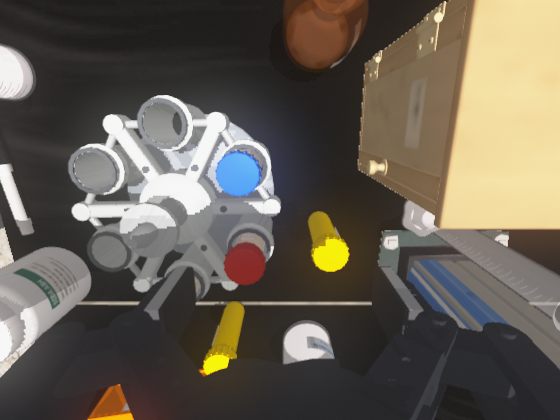

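Emit:
arm_command([
  {"dx": -0.01,"dy": -0.045},
  {"dx": -0.02,"dy": -0.09},
  {"dx": -0.03,"dy": -0.135},
  {"dx": -0.04,"dy": -0.18},
  {"dx": -0.05,"dy": -0.225},
  {"dx": -0.06,"dy": -0.27},
  {"dx": -0.07,"dy": -0.315},
  {"dx": -0.08,"dy": -0.328},
  {"dx": -0.08,"dy": -0.328},
  {"dx": -0.08,"dy": -0.328},
])

```text
invalid input at $.deltas[0]: expected keys dx, dy, dz, yaw, jaw
```

```bash
python3 - <<'E'
from h import *
s=read_state();print(s["eef_pos"],s["tool_rot"],s["qpos"])
p,a,d=grab("wrist",2);cv2.imwrite("pics/w2.png",a[:,:,::-1])
E
```

```text
[6.49649341e+02 8.20673954e-03 2.30756440e+02] [-3.14049079e+00  5.84710350e-06  1.57073506e+00] [-0.06577145  0.62897982  0.03846529  1.51796301 -0.02699324  0.99626973
 -0.0200267 ]
```

View pics/w2.png

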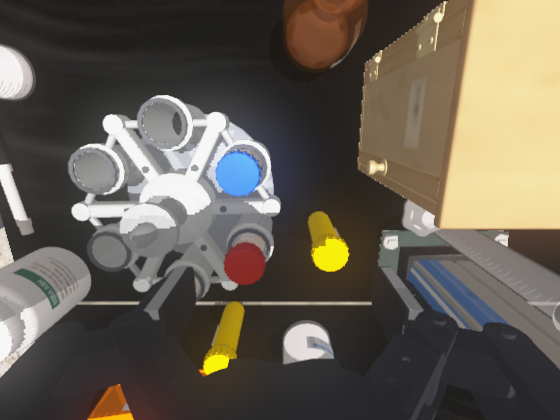

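Emit:
arm_command([
  {"dx": -0.02,"dy": 0,"dz": 0.01,"yaw": -8,"jaw": 1},
  {"dx": -0.04,"dy": 0,"dz": 0.02,"yaw": -16,"jaw": 1},
  {"dx": -0.06,"dy": 0,"dz": 0.03,"yaw": -24,"jaw": 1},
  {"dx": -0.08,"dy": 0,"dz": 0.03,"yaw": -32,"jaw": 1},
  {"dx": -0.1,"dy": 0,"dz": 0.03,"yaw": -40,"jaw": 1},
  {"dx": -0.1,"dy": 0,"dz": 0.03,"yaw": -48,"jaw": 1},
  {"dx": -0.1,"dy": 0,"dz": 0.03,"yaw": -56,"jaw": 1},
  {"dx": -0.1,"dy": 0,"dz": 0.03,"yaw": -64,"jaw": 1},
  {"dx": -0.1,"dy": 0,"dz": 0.03,"yaw": -72,"jaw": 1},
  {"dx": -0.1,"dy": 0,"dz": 0.03,"yaw": -78.5,"jaw": 1},
  {"dx": -0.1,"dy": 0,"dz": 0.03,"yaw": -78.5,"jaw": 1},
  {"dx": -0.1,"dy": 0,"dz": 0.03,"yaw": -78.5,"jaw": 1},
])

```text
clock: 1.45
eef_pos: [550.0, 0.2, 261.2]
tool_rot: [3.142, 0.0, 0.204]
force: [0.1, -0.8, 0.1]
width: 85.2
gripper_force: 0.0
```

```bash
python3 - <<'E'
from h import *
s=read_state();print(s["eef_pos"],s["tool_rot"],s["qpos"])
p,a,d=grab("wrist",3);cv2.imwrite("pics/w3.png",a[:,:,::-1])
E
```

```text
[5.49952937e+02 2.15137958e-01 2.61236354e+02] [3.14157812e+00 1.54766173e-04 2.03681638e-01] [-0.3306377   0.47751629  0.41705325  1.77030096 -0.23211372  0.94251911
 -1.18480278]
```

View pics/w3.png

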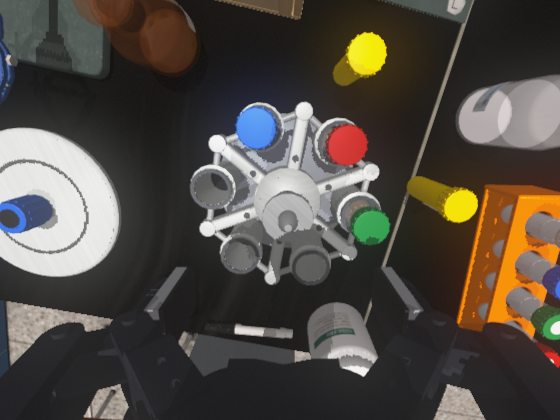

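Emit:
arm_command([
  {"dx": -0.01,"dy": -0.045,"dz": 0,"yaw": 0,"jaw": 1},
  {"dx": -0.02,"dy": -0.09,"dz": 0,"yaw": 0,"jaw": 1},
  {"dx": -0.03,"dy": -0.135,"dz": 0,"yaw": 0,"jaw": 1},
  {"dx": -0.04,"dy": -0.18,"dz": 0,"yaw": 0,"jaw": 1},
  {"dx": -0.05,"dy": -0.225,"dz": 0,"yaw": 0,"jaw": 1},
  {"dx": -0.06,"dy": -0.27,"dz": 0,"yaw": 0,"jaw": 1},
  {"dx": -0.07,"dy": -0.31,"dz": 0,"yaw": 0,"jaw": 1},
  {"dx": -0.08,"dy": -0.328,"dz": 0,"yaw": 0,"jaw": 1},
  {"dx": -0.08,"dy": -0.328,"dz": 0,"yaw": 0,"jaw": 1},
  {"dx": -0.08,"dy": -0.328,"dz": 0,"yaw": 0,"jaw": 1},
])

```text
clock: 2.5
eef_pos: [470.0, -327.6, 261.2]
tool_rot: [-3.141, -0.0, 0.201]
force: [-0.0, 0.3, -1.2]
width: 85.3
gripper_force: 0.0
```

```bash
python3 - <<'E'
from h import *
s=read_state();print(s["eef_pos"],s["tool_rot"],s["qpos"])
p,a,d=grab("wrist",4);cv2.imwrite("pics/w4.png",a[:,:,::-1])
E
```

```text
[ 470.04014741 -327.59544342  261.17287796] [-3.14053821e+00 -4.93961210e-04  2.00941262e-01] [ 0.28300106  0.51424551  0.42824536  1.70911269 -0.25098188  0.973133
 -0.56515691]
```

View pics/w4.png

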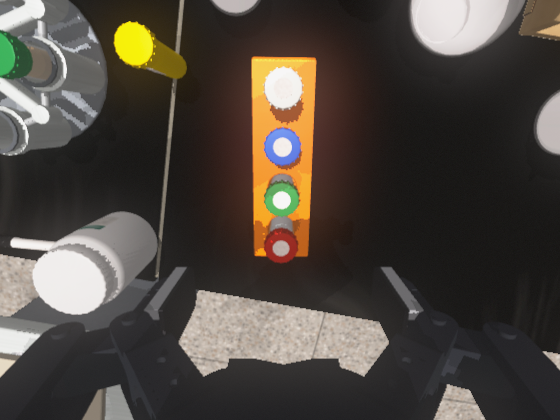

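```bash
python3 - <<'E'
from h import *
from scipy.optimize import least_squares
p,a,d=load("wrist",3);P=cloud(p,d)
names=dict(B=(257,128),R=(347,145),G=(370,226))
for n,(u,v) in names.items(): print(n,P[v,u].round(1),onz(p,u,v,145).round(1))
for n,(u,v) in dict(oppG=(213,188),oppR=(241,253),oppB=(311,265)).items(): print(n,onz(p,u,v,105).round(1))
print("pin",P[222,287],onz(p,287,222,185).round(1))
for tag in (0,3):
    p2,a2,d2=load("wrist",tag);Q=cloud(p2,d2)[d2>0]
    q=Q[(abs(Q[:,2]-105)<2.5)&(np.hypot(Q[:,0]-548,Q[:,1]+3)<105)&(np.hypot(Q[:,0]-548,Q[:,1]+3)>55)]
    def f(x):
        k=np.radians(x[2]+60*np.arange(6));c=np.stack([x[0]+78*np.cos(k),x[1]+78*np.sin(k)],1)
        return np.linalg.norm(q[:,None,:2]-c,axis=2).min(1)-x[3]
    r=least_squares(f,[548,-3,30,18],loss="soft_l1");print(tag,len(q),r.x.round(2),np.abs(r.fun).mean().round(2))
p,a,d=load("wrist",4);P=cloud(p,d)
for n,(u,v) in dict(W=(284,88),B=(282,147),G=(282,200),R=(281,247)).items(): print(n,P[v,u].round(1),onz(p,u,v,122).round(1))
X=r.x
for n,ang in dict(red=150,green=90,blue=-150).items():
    t=np.radians(ang+X[2]-30);print(n,(X[:2]+78*np.array([np.cos(t),np.sin(t)])).round(1))
E
```

```text
B [614.1  34.9 144.9] [614.1  34.9 145. ]
R [615.9 -41.5 145.5] [615.9 -41.6 145. ]
G [550.6 -80.9 145.1] [550.6 -80.9 145. ]
oppG [546.6  71.3 105. ]
oppR [481.9  32.  105. ]
oppB [483.3 -45.2 105. ]
pin [551.44840991  -3.15021514 183.91572991] [551.8  -3.1 185. ]
0 2870 [547.83  -3.96  31.19  18.65] 1.56
3 2091 [548.02  -4.81  31.23  18.77] 1.66
W [ 571.2 -308.3  122.4] [ 571.3 -308.3  122. ]
B [ 521.8 -316.5  122.5] [ 521.8 -316.5  122. ]
G [ 473.1 -326.3  123.1] [ 472.8 -326.4  122. ]
R [ 424.7 -335.1  122. ] [ 424.7 -335.1  122. ]
red [479.6  32.7]
green [546.3  73.2]
blue [481.3 -45.2]
```

Emit:
arm_command([
  {"dx": -0.045,"dy": -0.0075,"dz": 0,"yaw": 0,"jaw": 1},
  {"dx": -0.045,"dy": -0.0075,"dz": -0.045,"yaw": 0,"jaw": 1},
  {"dx": -0.045,"dy": -0.0075,"dz": -0.09,"yaw": 0,"jaw": 1},
  {"dx": -0.045,"dy": -0.0075,"dz": -0.13,"yaw": 0,"jaw": 0.8},
  {"dx": -0.045,"dy": -0.0075,"dz": -0.155,"yaw": 0,"jaw": 0.7},
  {"dx": -0.045,"dy": -0.0075,"dz": -0.166,"yaw": 0,"jaw": 0.7},
  {"dx": -0.045,"dy": -0.0075,"dz": -0.166,"yaw": 0,"jaw": 0.7},
  {"dx": -0.045,"dy": -0.0075,"dz": -0.166,"yaw": 0,"jaw": 0},
  {"dx": -0.045,"dy": -0.0075,"dz": -0.166,"yaw": 0,"jaw": 0},
  {"dx": -0.045,"dy": -0.0075,"dz": -0.166,"yaw": 0,"jaw": 0},
  {"dx": -0.045,"dy": -0.0075,"dz": -0.166,"yaw": 0,"jaw": 0},
  {"dx": -0.045,"dy": -0.0075,"dz": -0.166,"yaw": 0,"jaw": 0},
  {"dx": -0.045,"dy": -0.0075,"dz": -0.166,"yaw": 0,"jaw": 0},
])

```text
clock: 3.85
eef_pos: [426.0, -336.1, 96.9]
tool_rot: [3.14, -0.002, 0.201]
force: [0.4, 0.3, 7.5]
width: 31.9
gripper_force: 59.3
```

Emit:
arm_command([
  {"dx": 0,"dy": 0,"dz": 0.03,"yaw": 0,"jaw": 0},
  {"dx": 0,"dy": 0,"dz": 0.07,"yaw": 0,"jaw": 0},
  {"dx": 0,"dy": 0,"dz": 0.115,"yaw": 0,"jaw": 0},
  {"dx": 0,"dy": 0.01,"dz": 0.16,"yaw": 0,"jaw": 0},
  {"dx": 0.005,"dy": 0.05,"dz": 0.17,"yaw": 0,"jaw": 0},
  {"dx": 0.01,"dy": 0.095,"dz": 0.17,"yaw": 0,"jaw": 0},
  {"dx": 0.018,"dy": 0.14,"dz": 0.17,"yaw": 0,"jaw": 0},
  {"dx": 0.026,"dy": 0.185,"dz": 0.17,"yaw": 0,"jaw": 0},
  {"dx": 0.034,"dy": 0.23,"dz": 0.17,"yaw": 0,"jaw": 0},
  {"dx": 0.042,"dy": 0.275,"dz": 0.17,"yaw": 0,"jaw": 0},
  {"dx": 0.05,"dy": 0.32,"dz": 0.17,"yaw": 0,"jaw": 0},
  {"dx": 0.054,"dy": 0.35,"dz": 0.16,"yaw": 0,"jaw": 0},
  {"dx": 0.056,"dy": 0.3675,"dz": 0.14,"yaw": 0,"jaw": 0},
  {"dx": 0.056,"dy": 0.3675,"dz": 0.12,"yaw": 0,"jaw": 0},
  {"dx": 0.056,"dy": 0.3675,"dz": 0.12,"yaw": 0,"jaw": 0},
  {"dx": 0.056,"dy": 0.3675,"dz": 0.12,"yaw": 0,"jaw": 0},
])

```text
clock: 5.45
eef_pos: [481.0, 31.5, 215.8]
tool_rot: [3.141, 0.0, 0.2]
force: [0.7, -0.3, -0.6]
width: 31.9
gripper_force: 59.7
```

```bash
python3 - <<'E'
from h import *
s=read_state();print(s["eef_pos"],s["tool_rot"],s["width"])
ims=[]
for n in("scene","side","wrist"):
    p,a,d=grab(n,5);ims.append(a)
b=ims[0][120:270,200:350];c=ims[1][120:260,200:360];w=ims[2][100:400,130:480]
r=lambda x:cv2.resize(x,(400,300) ,interpolation=cv2.INTER_CUBIC)
cv2.imwrite("pics/m5.png",np.vstack([np.hstack([r(b),r(c)]),np.hstack([r(w),r(ims[2])])])[:,:,::-1])
E
```

```text
[480.97796618  31.47231788 215.78835645] [3.14124860e+00 2.81656962e-05 1.99813061e-01] 31.94722460812209
```

View pics/m5.png

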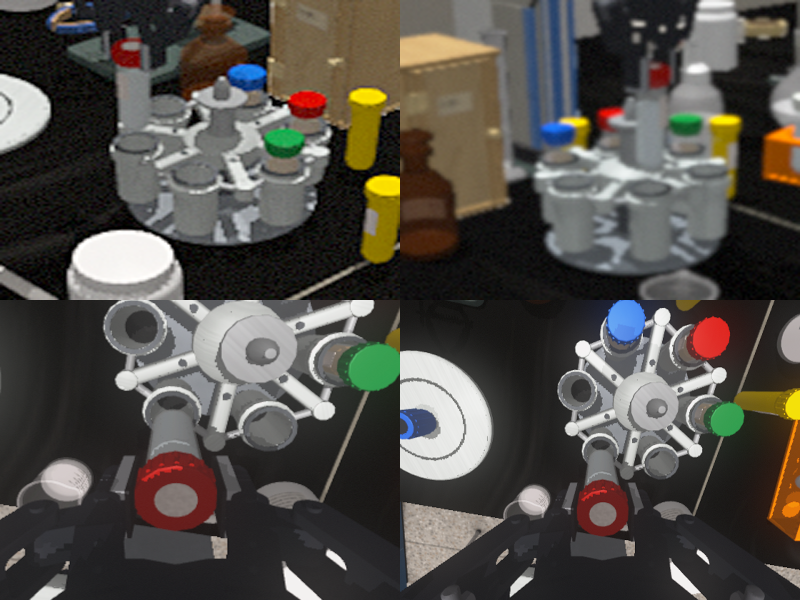

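```bash
cat >> h.py <<'E'
from scipy.optimize import least_squares
def tube(n,tag,c,ztop):
    "axis (xy at cap top, xy at bottom) of tube held near c"
    p,a,d=load(n,tag);Q=cloud(p,d)[d>0]
    q=Q[(np.hypot(*(Q[:,:2]-c).T)<24)&(Q[:,2]<ztop-25)&(Q[:,2]>ztop-110)]
    def f(x):
        t=(ztop-q[:,2])/115;return np.hypot(q[:,0]-x[0]-t*x[2],q[:,1]-x[1]-t*x[3])-14
    r=least_squares(f,[*c,0,0],loss="soft_l1");x=r.x
    print(n,len(q),"top",x[:2].round(1),"bottom",(x[:2]+x[2:]).round(1),np.abs(r.fun).mean().round(2))
E
python3 - <<'E'
from h import *
p,a,d=load("wrist",5);P=cloud(p,d);print("dot",P[300,283].round(1))
zt=P[300,283,2]
for n in("wrist","scene","side"): tube(n,5,np.array([481,31.5]),zt)
E
```

```text
dot [479.4  30.2 241.4]
wrist 1601 top [479.6  29.9] bottom [479.2  32. ] 0.18
scene 356 top [479.6  29.7] bottom [480.3  32.4] 1.08
side 429 top [478.1  28.9] bottom [478.8  32. ] 1.04
```

Emit:
arm_command([
  {"dx": 0.0012,"dy": 0.0008,"dz": 0,"yaw": 0,"jaw": 0},
  {"dx": 0.0012,"dy": 0.0008,"dz": -0.015,"yaw": 0,"jaw": 0},
  {"dx": 0.0012,"dy": 0.0008,"dz": -0.025,"yaw": 0,"jaw": 0},
  {"dx": 0.0012,"dy": 0.0008,"dz": -0.035,"yaw": 0,"jaw": 0},
  {"dx": 0.0012,"dy": 0.0008,"dz": -0.045,"yaw": 0,"jaw": 0},
])

```text
clock: 6.1
eef_pos: [482.3, 32.8, 169.7]
tool_rot: [3.142, -0.0, 0.201]
force: [-0.4, 0.1, -0.4]
width: 32.2
gripper_force: 59.7
```

Entering freely; lower to seat, release, rise and travel back over green.

Emit:
arm_command([
  {"dx": 0,"dy": 0,"dz": -0.015,"yaw": 0,"jaw": 0},
  {"dx": 0,"dy": 0,"dz": -0.03,"yaw": 0,"jaw": 0},
  {"dx": 0,"dy": 0,"dz": -0.04,"yaw": 0,"jaw": 0},
  {"dx": 0,"dy": 0,"dz": -0.047,"yaw": 0,"jaw": 0},
  {"dx": 0,"dy": 0,"dz": -0.049,"yaw": 0,"jaw": 0},
  {"dx": 0,"dy": 0,"dz": -0.049,"yaw": 0,"jaw": 0},
])

```text
clock: 6.7
eef_pos: [482.3, 32.7, 121.2]
tool_rot: [3.142, 0.0, 0.201]
force: [-0.1, 0.2, 0.3]
width: 32.1
gripper_force: 59.7
```

Emit:
arm_command([
  {"dx": 0,"dy": 0,"dz": 0,"yaw": 0,"jaw": 0.6},
  {"dx": 0,"dy": 0,"dz": 0,"yaw": 0,"jaw": 0.6},
  {"dx": 0,"dy": 0,"dz": 0,"yaw": 0,"jaw": 0.6},
  {"dx": 0,"dy": 0,"dz": 0.03,"yaw": 0,"jaw": 0.6},
  {"dx": 0,"dy": 0,"dz": 0.07,"yaw": 0,"jaw": 0.7},
  {"dx": 0,"dy": 0,"dz": 0.11,"yaw": 0,"jaw": 0.8},
  {"dx": 0,"dy": -0.03,"dz": 0.12,"yaw": 0,"jaw": 0.8},
  {"dx": 0,"dy": -0.075,"dz": 0.12,"yaw": 0,"jaw": 0.8},
  {"dx": -0.001,"dy": -0.12,"dz": 0.12,"yaw": 0,"jaw": 0.8},
  {"dx": -0.002,"dy": -0.165,"dz": 0.12,"yaw": 0,"jaw": 0.8},
  {"dx": -0.004,"dy": -0.21,"dz": 0.12,"yaw": 0,"jaw": 0.8},
  {"dx": -0.006,"dy": -0.255,"dz": 0.12,"yaw": 0,"jaw": 0.8},
  {"dx": -0.008,"dy": -0.3,"dz": 0.12,"yaw": 0,"jaw": 0.8},
  {"dx": -0.009,"dy": -0.345,"dz": 0.12,"yaw": 0,"jaw": 0.8},
  {"dx": -0.0095,"dy": -0.359,"dz": 0.1,"yaw": 0,"jaw": 0.8},
  {"dx": -0.0095,"dy": -0.359,"dz": 0.06,"yaw": 0,"jaw": 0.8},
  {"dx": -0.0095,"dy": -0.359,"dz": 0.06,"yaw": 0,"jaw": 0.8},
])

```text
clock: 8.4
eef_pos: [469.7, -324.4, 177.4]
tool_rot: [-3.135, 0.006, 0.199]
force: [-0.3, 1.6, 0.5]
width: 68.4
gripper_force: 0.0
```

```bash
python3 - <<'E'
from h import *
s=read_state();print(s["eef_pos"],s["width"])
p,a,d=grab("scene",6)
P=cloud(p,d);h=cv2.cvtColor(a,cv2.COLOR_RGB2HSV).astype(int)
m=(h[...,1]>150)&(h[...,2]>60)&((h[...,0]+6)%180<12)&(d>0)&(np.hypot(P[...,0]-481,P[...,1]-32)<40)
print(m.sum(),np.percentile(P[m],[50,95],axis=0).round(1))
E
```

```text
[ 469.66685459 -324.35026503  177.38711891] 68.42485000739062
121 [[474.9  21.2 142.2]
 [493.6  42.9 145.6]]
```

Emit:
arm_command([
  {"dx": 0,"dy": 0,"dz": -0.04,"yaw": 0,"jaw": 0.8},
  {"dx": 0,"dy": 0,"dz": -0.07,"yaw": 0,"jaw": 0.7},
  {"dx": 0,"dy": 0,"dz": -0.085,"yaw": 0,"jaw": 0.7},
  {"dx": 0,"dy": 0,"dz": -0.085,"yaw": 0,"jaw": 0.7},
  {"dx": 0,"dy": 0,"dz": -0.085,"yaw": 0,"jaw": 0},
  {"dx": 0,"dy": 0,"dz": -0.085,"yaw": 0,"jaw": 0},
  {"dx": 0,"dy": 0,"dz": -0.085,"yaw": 0,"jaw": 0},
  {"dx": 0,"dy": 0,"dz": -0.085,"yaw": 0,"jaw": 0},
  {"dx": 0,"dy": 0,"dz": -0.085,"yaw": 0,"jaw": 0},
])

```text
clock: 9.35
eef_pos: [474.1, -326.9, 98.5]
tool_rot: [3.139, -0.003, 0.201]
force: [-1.1, 0.5, 7.4]
width: 32.1
gripper_force: 59.0
```

Emit:
arm_command([
  {"dx": 0,"dy": 0,"dz": 0.03,"yaw": 0,"jaw": 0},
  {"dx": 0,"dy": 0,"dz": 0.07,"yaw": 0,"jaw": 0},
  {"dx": 0,"dy": 0,"dz": 0.115,"yaw": 0,"jaw": 0},
  {"dx": 0,"dy": 0.01,"dz": 0.16,"yaw": 0,"jaw": 0},
  {"dx": 0,"dy": 0.05,"dz": 0.17,"yaw": 0,"jaw": 0},
  {"dx": 0,"dy": 0.095,"dz": 0.17,"yaw": 0,"jaw": 0},
  {"dx": 0,"dy": 0.14,"dz": 0.17,"yaw": 0,"jaw": 0},
  {"dx": 0,"dy": 0.185,"dz": 0.17,"yaw": 0,"jaw": 0},
  {"dx": 0,"dy": 0.23,"dz": 0.17,"yaw": 0,"jaw": 0},
  {"dx": 0,"dy": 0.275,"dz": 0.17,"yaw": 0,"jaw": 0},
  {"dx": 0,"dy": 0.32,"dz": 0.17,"yaw": 0,"jaw": 0},
  {"dx": 0.005,"dy": 0.365,"dz": 0.17,"yaw": 0,"jaw": 0},
  {"dx": 0.03,"dy": 0.39,"dz": 0.17,"yaw": 0,"jaw": 0},
  {"dx": 0.06,"dy": 0.3985,"dz": 0.16,"yaw": 0,"jaw": 0},
  {"dx": 0.073,"dy": 0.3985,"dz": 0.14,"yaw": 0,"jaw": 0},
  {"dx": 0.073,"dy": 0.3985,"dz": 0.12,"yaw": 0,"jaw": 0},
  {"dx": 0.073,"dy": 0.3985,"dz": 0.12,"yaw": 0,"jaw": 0},
  {"dx": 0.073,"dy": 0.3985,"dz": 0.12,"yaw": 0,"jaw": 0},
])

```text
clock: 11.15
eef_pos: [545.5, 72.1, 217.0]
tool_rot: [3.142, 0.0, 0.2]
force: [1.1, 0.7, 0.1]
width: 32.5
gripper_force: 59.8
```

```bash
python3 - <<'E'
from h import *
s=read_state();print(s["eef_pos"],s["width"]);e=s["eef_pos"]
p,a,d=grab("wrist",7);grab("scene",7)
for n in("wrist","scene"): tube(n,7,e[:2],e[2]+25.6)
E
```

```text
[545.53037648  72.10987055 216.95856521] 32.469195387075146
wrist 1573 top [544.7  71. ] bottom [544.1  72.9] 0.18
scene 342 top [546.2  71. ] bottom [546.6  73.1] 1.12
```

Emit:
arm_command([
  {"dx": 0.0018,"dy": 0,"dz": 0,"yaw": 0,"jaw": 0},
  {"dx": 0.0018,"dy": 0,"dz": -0.015,"yaw": 0,"jaw": 0},
  {"dx": 0.0018,"dy": 0,"dz": -0.025,"yaw": 0,"jaw": 0},
  {"dx": 0.0018,"dy": 0,"dz": -0.035,"yaw": 0,"jaw": 0},
  {"dx": 0.0018,"dy": 0,"dz": -0.045,"yaw": 0,"jaw": 0},
])

```text
clock: 11.75
eef_pos: [547.6, 72.4, 170.8]
tool_rot: [-3.142, -0.0, 0.201]
force: [-1.2, -0.6, -1.1]
width: 31.9
gripper_force: 59.8
```

Emit:
arm_command([
  {"dx": 0,"dy": 0,"dz": -0.015,"yaw": 0,"jaw": 0},
  {"dx": 0,"dy": 0,"dz": -0.03,"yaw": 0,"jaw": 0},
  {"dx": 0,"dy": 0,"dz": -0.04,"yaw": 0,"jaw": 0},
  {"dx": 0,"dy": 0,"dz": -0.047,"yaw": 0,"jaw": 0},
  {"dx": 0,"dy": 0,"dz": -0.05,"yaw": 0,"jaw": 0},
  {"dx": 0,"dy": 0,"dz": -0.05,"yaw": 0,"jaw": 0},
])

```text
clock: 12.35
eef_pos: [548.1, 72.4, 121.7]
tool_rot: [-3.141, -0.001, 0.201]
force: [0.1, -0.4, 0.5]
width: 31.8
gripper_force: 60.0
```

Emit:
arm_command([
  {"dx": 0,"dy": 0,"dz": 0,"yaw": 0,"jaw": 0.6},
  {"dx": 0,"dy": 0,"dz": 0,"yaw": 0,"jaw": 0.6},
  {"dx": 0,"dy": 0,"dz": 0,"yaw": 0,"jaw": 0.6},
  {"dx": 0,"dy": 0,"dz": 0.03,"yaw": 0,"jaw": 0.6},
  {"dx": 0,"dy": 0,"dz": 0.07,"yaw": 0,"jaw": 0.7},
  {"dx": 0,"dy": 0,"dz": 0.115,"yaw": 0,"jaw": 0.8},
  {"dx": 0,"dy": 0,"dz": 0.13,"yaw": 0,"jaw": 0.8},
  {"dx": 0,"dy": -0.045,"dz": 0.13,"yaw": 0,"jaw": 0.8},
  {"dx": -0.003,"dy": -0.09,"dz": 0.13,"yaw": 0,"jaw": 0.8},
  {"dx": -0.006,"dy": -0.135,"dz": 0.13,"yaw": 0,"jaw": 0.8},
  {"dx": -0.01,"dy": -0.18,"dz": 0.13,"yaw": 0,"jaw": 0.8},
  {"dx": -0.014,"dy": -0.225,"dz": 0.13,"yaw": 0,"jaw": 0.8},
  {"dx": -0.018,"dy": -0.27,"dz": 0.13,"yaw": 0,"jaw": 0.8},
  {"dx": -0.022,"dy": -0.315,"dz": 0.13,"yaw": 0,"jaw": 0.8},
  {"dx": -0.025,"dy": -0.36,"dz": 0.12,"yaw": 0,"jaw": 0.8},
  {"dx": -0.026,"dy": -0.389,"dz": 0.09,"yaw": 0,"jaw": 0.8},
  {"dx": -0.026,"dy": -0.389,"dz": 0.06,"yaw": 0,"jaw": 0.8},
  {"dx": -0.026,"dy": -0.389,"dz": 0.06,"yaw": 0,"jaw": 0.8},
  {"dx": -0.026,"dy": -0.389,"dz": 0.06,"yaw": 0,"jaw": 0.8},
])

```text
clock: 14.25
eef_pos: [521.7, -315.9, 181.4]
tool_rot: [-3.141, 0.0, 0.201]
force: [0.2, -0.5, 0.7]
width: 68.2
gripper_force: 0.0
```

Emit:
arm_command([
  {"dx": 0,"dy": 0,"dz": -0.04,"yaw": 0,"jaw": 0.8},
  {"dx": 0,"dy": 0,"dz": -0.07,"yaw": 0,"jaw": 0.7},
  {"dx": 0,"dy": 0,"dz": -0.085,"yaw": 0,"jaw": 0.7},
  {"dx": 0,"dy": 0,"dz": -0.085,"yaw": 0,"jaw": 0.7},
  {"dx": 0,"dy": 0,"dz": -0.085,"yaw": 0,"jaw": 0},
  {"dx": 0,"dy": 0,"dz": -0.085,"yaw": 0,"jaw": 0},
  {"dx": 0,"dy": 0,"dz": -0.085,"yaw": 0,"jaw": 0},
  {"dx": 0,"dy": 0,"dz": -0.085,"yaw": 0,"jaw": 0},
  {"dx": 0,"dy": 0,"dz": -0.085,"yaw": 0,"jaw": 0},
])

```text
clock: 15.15
eef_pos: [522.9, -317.5, 98.4]
tool_rot: [3.139, -0.003, 0.201]
force: [-0.0, 0.5, 7.0]
width: 31.9
gripper_force: 59.2
```

Emit:
arm_command([
  {"dx": 0,"dy": 0,"dz": 0.03,"yaw": 0,"jaw": 0},
  {"dx": 0,"dy": 0,"dz": 0.07,"yaw": 0,"jaw": 0},
  {"dx": 0,"dy": 0,"dz": 0.115,"yaw": 0,"jaw": 0},
  {"dx": 0,"dy": 0.01,"dz": 0.16,"yaw": 0,"jaw": 0},
  {"dx": -0.01,"dy": 0.05,"dz": 0.17,"yaw": 0,"jaw": 0},
  {"dx": -0.02,"dy": 0.09,"dz": 0.17,"yaw": 0,"jaw": 0},
  {"dx": -0.03,"dy": 0.135,"dz": 0.17,"yaw": 0,"jaw": 0},
  {"dx": -0.036,"dy": 0.18,"dz": 0.17,"yaw": 0,"jaw": 0},
  {"dx": -0.0385,"dy": 0.225,"dz": 0.16,"yaw": 0,"jaw": 0},
  {"dx": -0.0385,"dy": 0.26,"dz": 0.14,"yaw": 0,"jaw": 0},
  {"dx": -0.0385,"dy": 0.2713,"dz": 0.12,"yaw": 0,"jaw": 0},
  {"dx": -0.0385,"dy": 0.2713,"dz": 0.12,"yaw": 0,"jaw": 0},
  {"dx": -0.0385,"dy": 0.2713,"dz": 0.12,"yaw": 0,"jaw": 0},
  {"dx": -0.0385,"dy": 0.2713,"dz": 0.12,"yaw": 0,"jaw": 0},
])

```text
clock: 16.55
eef_pos: [483.8, -47.2, 217.5]
tool_rot: [3.14, -0.002, 0.198]
force: [0.3, -0.2, -1.0]
width: 31.7
gripper_force: 59.8
```

```bash
python3 - <<'E'
from h import *
s=read_state();print(s["eef_pos"],s["width"]);e=s["eef_pos"]
p,a,d=grab("wrist",8);grab("scene",8)
for n in("wrist","scene"): tube(n,8,e[:2],e[2]+25.6)
E
```

```text
[483.80385824 -47.19564122 217.50253782] 31.738506209916203
wrist 1566 top [483.2 -48.2] bottom [483.  -46.8] 0.17
scene 388 top [484.2 -47.9] bottom [484.9 -46.9] 1.06
```

Emit:
arm_command([
  {"dx": -0.0005,"dy": 0,"dz": 0,"yaw": 0,"jaw": 0},
  {"dx": -0.0005,"dy": 0,"dz": 0,"yaw": 0,"jaw": 0},
  {"dx": -0.0005,"dy": 0,"dz": -0.01,"yaw": 0,"jaw": 0},
])

```text
clock: 16.95
eef_pos: [483.6, -45.8, 207.1]
tool_rot: [3.141, -0.003, 0.2]
force: [0.5, -0.3, -0.6]
width: 32.1
gripper_force: 59.8
```

Emit:
arm_command([
  {"dx": -0.0005,"dy": 0.0004,"dz": -0.01,"yaw": 0,"jaw": 0},
  {"dx": -0.0005,"dy": 0.0004,"dz": -0.02,"yaw": 0,"jaw": 0},
  {"dx": -0.0005,"dy": 0.0004,"dz": -0.035,"yaw": 0,"jaw": 0},
])

```text
clock: 17.25
eef_pos: [482.0, -44.9, 170.4]
tool_rot: [3.142, -0.0, 0.201]
force: [0.2, -0.5, -0.4]
width: 31.9
gripper_force: 59.8
```

Emit:
arm_command([
  {"dx": 0,"dy": 0,"dz": -0.015,"yaw": 0,"jaw": 0},
  {"dx": 0,"dy": 0,"dz": -0.03,"yaw": 0,"jaw": 0},
  {"dx": 0,"dy": 0,"dz": -0.04,"yaw": 0,"jaw": 0},
  {"dx": 0,"dy": 0,"dz": -0.047,"yaw": 0,"jaw": 0},
  {"dx": 0,"dy": 0,"dz": -0.05,"yaw": 0,"jaw": 0},
  {"dx": 0,"dy": 0,"dz": -0.05,"yaw": 0,"jaw": 0},
])

```text
clock: 17.85
eef_pos: [482.5, -44.9, 121.6]
tool_rot: [-3.142, -0.001, 0.201]
force: [-0.6, 0.8, 2.1]
width: 31.9
gripper_force: 59.9
```

Emit:
arm_command([
  {"dx": 0,"dy": 0,"dz": 0,"yaw": 0,"jaw": 0.6},
  {"dx": 0,"dy": 0,"dz": 0,"yaw": 0,"jaw": 0.6},
  {"dx": 0,"dy": 0,"dz": 0,"yaw": 0,"jaw": 0.6},
  {"dx": 0,"dy": 0,"dz": 0.03,"yaw": 0,"jaw": 0.6},
  {"dx": 0,"dy": 0,"dz": 0.07,"yaw": 0,"jaw": 0.7},
  {"dx": 0,"dy": 0,"dz": 0.115,"yaw": 0,"jaw": 0.8},
  {"dx": 0,"dy": 0,"dz": 0.13,"yaw": 0,"jaw": 0.8},
  {"dx": -0.003,"dy": 0.045,"dz": 0.13,"yaw": 0,"jaw": 0.8},
  {"dx": -0.006,"dy": 0.09,"dz": 0.13,"yaw": 0,"jaw": 0.8},
  {"dx": -0.01,"dy": 0.135,"dz": 0.13,"yaw": 0,"jaw": 0.8},
  {"dx": -0.014,"dy": 0.18,"dz": 0.13,"yaw": 0,"jaw": 0.8},
  {"dx": -0.018,"dy": 0.225,"dz": 0.13,"yaw": 0,"jaw": 0.8},
  {"dx": -0.025,"dy": 0.27,"dz": 0.13,"yaw": 0,"jaw": 0.8},
  {"dx": -0.033,"dy": 0.315,"dz": 0.13,"yaw": 0,"jaw": 0.8},
  {"dx": -0.033,"dy": 0.35,"dz": 0.13,"yaw": 0,"jaw": 1},
  {"dx": -0.033,"dy": 0.358,"dz": 0.13,"yaw": 0,"jaw": 1},
  {"dx": -0.033,"dy": 0.358,"dz": 0.13,"yaw": 0,"jaw": 1},
  {"dx": -0.033,"dy": 0.358,"dz": 0.13,"yaw": 0,"jaw": 1},
])

```text
clock: 19.65
eef_pos: [449.3, 311.2, 251.2]
tool_rot: [3.14, 0.0, 0.199]
force: [-0.6, -0.9, -0.2]
width: 85.3
gripper_force: 0.0
```

```bash
python3 - <<'E'
from h import *
s=read_state();print(s["eef_pos"],s["qpos"].round(2))
p,a,d=grab("wrist",9);ps,As,ds=grab("scene",9)
r=lambda x:cv2.resize(x,(400,400) ,interpolation=cv2.INTER_CUBIC)
cv2.imwrite("pics/m9.png",np.hstack([r(As[130:250,225:345]),cv2.resize(a,(400,300))[:300] if 0 else np.vstack([cv2.resize(a,(400,300)),np.zeros((100,400,3),np.uint8)])])[:,:,::-1])
P=cloud(p,d);h=cv2.cvtColor(a,cv2.COLOR_RGB2HSV).astype(int)
m=(h[...,1]>130)&(abs(h[...,0]-110)<15)&(d>0)&(np.hypot(P[...,0]-449,P[...,1]-313)<50)
q=P[m];t=q[abs(q[:,2]-57)<4];print("knob",m.sum(),len(t),t.mean(0).round(1),cv2.minEnclosingCircle(t[:,:2].astype(np.float32)))
sd=q[(q[:,2]<50)&(q[:,2]>15)]
f=lambda x:np.hypot(sd[:,0]-x[0],sd[:,1]-x[1])-20
rr=least_squares(f,[449,313],loss="soft_l1");print("side fit",rr.x,np.abs(rr.fun).mean(),len(sd))
Q=P[(d>0)];l=Q[(Q[:,2]>7)&(Q[:,2]<16)&(np.hypot(Q[:,0]-449,Q[:,1]-313)<115)]
print("disc",cv2.minEnclosingCircle(l[:,:2].astype(np.float32)),np.median(l[:,2]))
E
```

```text
[449.27943406 311.17421553 251.22531841] [-0.9   0.48  0.36  1.79 -0.2   0.91 -1.82]
knob 554 535 [449.3 317.2  57. ] ((448.285888671875, 316.73565673828125), 19.695941925048828)
side fit [448.29001151 317.17375576] 0.15921741616804752 4
disc ((448.32452392578125, 316.7677917480469), 104.76594543457031) 11.899003423669399
```

View pics/m9.png

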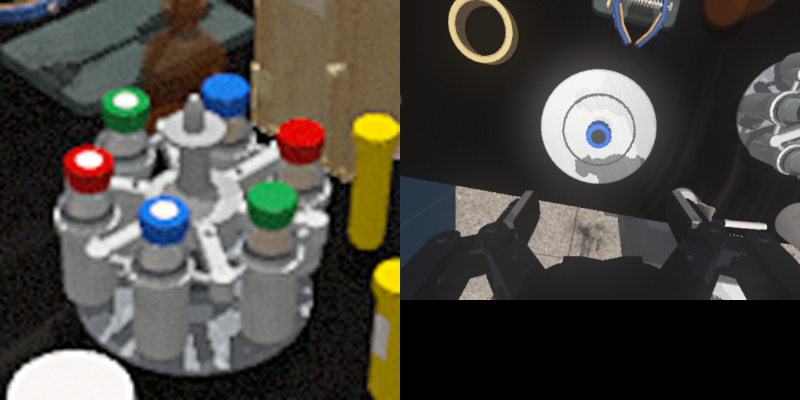

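```bash
python3 - <<'E'
from h import *
for n,t in(("wrist",3),("wrist",5),("wrist",7),("wrist",8),("scene",9)):
    p,a,d=load(n,t);Q=cloud(p,d)[d>0];R=np.hypot(Q[:,0]-549,Q[:,1]+4.5)
    fl=Q[(abs(Q[:,2]-160)<1.5)&(R<27)];pn=Q[(Q[:,2]>164)&(Q[:,2]<188)&(R<14)]
    f=lambda x:np.hypot(pn[:,0]-x[0],pn[:,1]-x[1])-np.interp(pn[:,2],[160,185],[x[2],3])
    r=least_squares(f,[549,-4.5,8],loss="soft_l1") if len(pn)>20 else None
    c=cv2.minEnclosingCircle(fl[:,:2].astype(np.float32)) if len(fl)>5 else None
    print(n,t,len(fl),c,len(pn),r and (r.x.round(2),np.abs(r.fun).mean().round(2)))
E
```

```text
wrist 3 1553 ((547.5844116210938, -4.434948921203613), 21.959394454956055) 337 (array([547.69,  -4.58,  11.68]), np.float64(0.65))
wrist 5 2854 ((547.3492431640625, -4.520651340484619), 21.949508666992188) 607 (array([547.43,  -4.55,  12.26]), np.float64(0.58))
wrist 7 2012 ((547.4863891601562, -4.181603908538818), 22.121362686157227) 578 (array([547.86,  -4.09,  10.39]), np.float64(0.7))
wrist 8 2998 ((547.4744262695312, -4.59622859954834), 21.90309715270996) 597 (array([547.45,  -4.57,  12.77]), np.float64(0.47))
scene 9 88 ((547.6600952148438, -7.435557842254639), 22.38727569580078) 57 (array([547.84,  -6.59,   8.6 ]), np.float64(1.61))
```

Emit:
arm_command([
  {"dx": -0.001,"dy": 0.0045,"dz": -0.04,"yaw": 0,"jaw": 1},
  {"dx": -0.001,"dy": 0.0045,"dz": -0.085,"yaw": 0,"jaw": 1},
  {"dx": -0.001,"dy": 0.0045,"dz": -0.13,"yaw": 0,"jaw": 1},
  {"dx": -0.001,"dy": 0.0045,"dz": -0.175,"yaw": 0,"jaw": 1},
  {"dx": -0.001,"dy": 0.0045,"dz": -0.21,"yaw": 0,"jaw": 0.85},
  {"dx": -0.001,"dy": 0.0045,"dz": -0.228,"yaw": 0,"jaw": 0.8},
  {"dx": -0.001,"dy": 0.0045,"dz": -0.228,"yaw": 0,"jaw": 0.7},
  {"dx": -0.001,"dy": 0.0045,"dz": -0.228,"yaw": 0,"jaw": 0.7},
])

```text
clock: 20.55
eef_pos: [448.8, 316.5, 23.8]
tool_rot: [3.141, -0.0, 0.199]
force: [0.5, -0.2, 0.1]
width: 59.9
gripper_force: 0.0
```

Emit:
arm_command([
  {"dx": 0,"dy": 0,"dz": 0,"yaw": 0,"jaw": 0},
  {"dx": 0,"dy": 0,"dz": 0,"yaw": 0,"jaw": 0},
  {"dx": 0,"dy": 0,"dz": 0,"yaw": 0,"jaw": 0},
  {"dx": 0,"dy": 0,"dz": 0,"yaw": 0,"jaw": 0},
  {"dx": 0,"dy": 0,"dz": 0,"yaw": 0,"jaw": 0},
  {"dx": 0,"dy": 0,"dz": 0,"yaw": 0,"jaw": 0},
])

```text
clock: 21.15
eef_pos: [449.3, 317.5, 25.2]
tool_rot: [-3.141, -0.003, 0.2]
force: [0.4, -2.8, 6.3]
width: 38.7
gripper_force: 59.7
```

Emit:
arm_command([
  {"dx": 0,"dy": 0,"dz": 0.015,"yaw": 0,"jaw": 0},
  {"dx": 0,"dy": 0,"dz": 0.045,"yaw": 0,"jaw": 0},
  {"dx": 0,"dy": 0,"dz": 0.08,"yaw": 0,"jaw": 0},
  {"dx": 0,"dy": 0,"dz": 0.115,"yaw": 0,"jaw": 0},
  {"dx": 0,"dy": 0,"dz": 0.15,"yaw": 0,"jaw": 0},
  {"dx": 0,"dy": 0,"dz": 0.18,"yaw": 0,"jaw": 0},
  {"dx": 0,"dy": 0,"dz": 0.205,"yaw": 0,"jaw": 0},
  {"dx": 0,"dy": 0,"dz": 0.22,"yaw": 0,"jaw": 0},
  {"dx": 0.004,"dy": -0.015,"dz": 0.22,"yaw": 0,"jaw": 0},
  {"dx": 0.012,"dy": -0.04,"dz": 0.22,"yaw": 0,"jaw": 0},
  {"dx": 0.022,"dy": -0.07,"dz": 0.22,"yaw": 0,"jaw": 0},
  {"dx": 0.032,"dy": -0.105,"dz": 0.22,"yaw": 0,"jaw": 0},
  {"dx": 0.043,"dy": -0.14,"dz": 0.22,"yaw": 0,"jaw": 0},
  {"dx": 0.054,"dy": -0.175,"dz": 0.22,"yaw": 0,"jaw": 0},
  {"dx": 0.065,"dy": -0.21,"dz": 0.22,"yaw": 0,"jaw": 0},
  {"dx": 0.076,"dy": -0.245,"dz": 0.22,"yaw": 0,"jaw": 0},
  {"dx": 0.086,"dy": -0.275,"dz": 0.22,"yaw": 0,"jaw": 0},
  {"dx": 0.094,"dy": -0.3,"dz": 0.22,"yaw": 0,"jaw": 0},
  {"dx": 0.099,"dy": -0.315,"dz": 0.22,"yaw": 0,"jaw": 0},
  {"dx": 0.099,"dy": -0.321,"dz": 0.22,"yaw": 0,"jaw": 0},
])

```text
clock: 23.15
eef_pos: [546.6, -6.0, 242.8]
tool_rot: [3.141, 0.001, 0.197]
force: [0.3, -0.4, -2.9]
width: 38.6
gripper_force: 60.9
```

Emit:
arm_command([
  {"dx": 0,"dy": 0,"dz": 0,"yaw": 0,"jaw": 0},
  {"dx": 0,"dy": 0,"dz": 0,"yaw": 0,"jaw": 0},
])

```text
clock: 23.35
eef_pos: [546.4, -1.9, 243.0]
tool_rot: [-3.14, 0.001, 0.202]
force: [-1.4, -0.2, -1.6]
width: 38.6
gripper_force: 60.9
```

```bash
python3 - <<'E'
from h import *
s=read_state();e=s["eef_pos"];print(e,s["width"])
p,a,d=grab("wrist",10);grab("scene",10);grab("side",10)
for n in("wrist","scene","side"):
    p,a,d=load(n,10);Q=cloud(p,d)[d>0];R=np.hypot(Q[:,0]-e[0],Q[:,1]-e[1])
    z=e[2]-23+11.5
    l=Q[(R<115)&(R>28)&(abs(Q[:,2]-z)<12)];
    A=np.c_[l[:,:2]-e[:2],np.ones(len(l))];k=np.ones(len(l),bool)
    for _ in range(5):
        c=np.linalg.lstsq(A[k],l[k,2],rcond=None)[0];k=abs(A@c-l[:,2])<2
    print(n,len(l),k.sum(),"slope mm/100",c[:2]*100,"z",c[2],"disc",cv2.minEnclosingCircle(l[k][:,:2].astype(np.float32)))
E
```

```text
[546.38499905  -1.87870002 242.9959985 ] 38.56271737473376
wrist 67280 64117 slope mm/100 [-0.58707602 -0.17932654] z 229.7413084165844 disc ((546.45068359375, -2.641913652420044), 101.99519348144531)
scene 3196 2609 slope mm/100 [-0.16099538  0.0169483 ] z 228.7668723430417 disc ((543.8961791992188, -6.087906360626221), 103.64667510986328)
side 1478 1213 slope mm/100 [-0.07176571 -0.18908189] z 227.298834185 disc ((542.7449951171875, -1.7569504976272583), 102.80663299560547)
```

Emit:
arm_command([
  {"dx": 0.001,"dy": 0,"dz": 0,"yaw": 0,"jaw": 0},
  {"dx": 0.001,"dy": 0,"dz": 0,"yaw": 0,"jaw": 0},
  {"dx": 0.001,"dy": 0,"dz": -0.01,"yaw": 0,"jaw": 0},
  {"dx": 0.001,"dy": 0,"dz": -0.01,"yaw": 0,"jaw": 0},
])

```text
clock: 23.9
eef_pos: [546.9, -3.2, 231.9]
tool_rot: [-3.141, 0.003, 0.201]
force: [0.0, -0.5, -2.1]
width: 38.5
gripper_force: 60.9
```

```bash
python3 - <<'E'
from h import *
s=read_state();e=s["eef_pos"];print(e)
p,a,d=grab("wrist",11)
Q=cloud(p,d)[d>0];R=np.hypot(Q[:,0]-e[0],Q[:,1]-e[1]);z=e[2]-25.3+12
l=Q[(R<115)&(R>60)&(abs(Q[:,2]-z)<3)];
# rim: outermost point per angular bin
c=e[:2].copy();th=np.degrees(np.arctan2(l[:,1]-c[1],l[:,0]-c[0]))//6;r=np.hypot(*(l[:,:2]-c).T)
o=np.array([l[th==t][r[th==t].argmax()] for t in np.unique(th)])
rr=least_squares(lambda x:np.hypot(o[:,0]-x[0],o[:,1]-x[1])-105,c,loss="soft_l1");print(rr.x,rr.fun.round(1))
E
```

```text
[546.93649128  -3.23248936 231.86177773]
[545.57433149  -4.74216527] [-35.2 -33.9 -33.7 -35.1 -35.2 -32.  -32.1 -43.4  -3.5  -6.5 -30.9  -2.3
  -2.1  -2.3  -2.3  -2.   -2.1  -2.1  -2.   -2.2  -2.4  -1.7  -2.3  -2.
  -1.9  -1.7  -1.8  -0.7  -1.   -1.4  -0.9  -1.4  -1.5  -1.9  -1.6  -1.6
  -2.   -1.4  -1.6  -1.6  -1.9  -2.1  -2.   -1.8  -1.8  -2.   -2.1  -1.9
  -2.8 -30.7  -5.4  -2.1 -43.1 -32.1 -31.7 -34.8]
```

Emit:
arm_command([
  {"dx": 0.0017,"dy": 0,"dz": 0,"yaw": 0,"jaw": 0},
  {"dx": 0.0017,"dy": 0,"dz": -0.01,"yaw": 0,"jaw": 0},
  {"dx": 0.0017,"dy": 0,"dz": -0.02,"yaw": 0,"jaw": 0},
  {"dx": 0.0017,"dy": 0,"dz": -0.03,"yaw": 0,"jaw": 0},
  {"dx": 0.0017,"dy": 0,"dz": -0.03,"yaw": 0,"jaw": 0},
])

```text
clock: 24.45
eef_pos: [548.3, -3.4, 201.3]
tool_rot: [-3.141, 0.004, 0.201]
force: [-0.0, -0.2, -2.3]
width: 38.7
gripper_force: 60.9
```

Emit:
arm_command([
  {"dx": 0,"dy": 0,"dz": -0.006,"yaw": 0,"jaw": 0},
  {"dx": 0,"dy": 0,"dz": -0.012,"yaw": 0,"jaw": 0},
  {"dx": 0,"dy": 0,"dz": -0.016,"yaw": 0,"jaw": 0},
  {"dx": 0,"dy": 0,"dz": -0.02,"yaw": 0,"jaw": 0},
  {"dx": 0,"dy": 0,"dz": -0.02,"yaw": 0,"jaw": 0},
])

```text
clock: 24.95
eef_pos: [549.4, -3.5, 182.8]
tool_rot: [-3.141, 0.001, 0.201]
force: [-1.0, 0.4, -2.1]
width: 39.0
gripper_force: 60.9
```

Emit:
arm_command([
  {"dx": 0,"dy": 0,"dz": -0.002,"yaw": 0,"jaw": 0},
  {"dx": 0,"dy": 0,"dz": -0.004,"yaw": 0,"jaw": 0},
  {"dx": 0,"dy": 0,"dz": -0.004,"yaw": 0,"jaw": 0},
])

```text
clock: 25.25
eef_pos: [549.6, -3.5, 179.2]
tool_rot: [-3.142, 0.0, 0.201]
force: [0.4, -0.0, -1.7]
width: 38.9
gripper_force: 60.9
```

Emit:
arm_command([
  {"dx": -0.0008,"dy": 0,"dz": -0.001,"yaw": 0,"jaw": 0},
  {"dx": -0.0008,"dy": 0,"dz": -0.002,"yaw": 0,"jaw": 0},
  {"dx": -0.0008,"dy": 0,"dz": -0.003,"yaw": 0,"jaw": 0},
  {"dx": -0.0008,"dy": 0,"dz": -0.003,"yaw": 0,"jaw": 0},
])

```text
clock: 25.65
eef_pos: [548.8, -3.5, 177.5]
tool_rot: [-3.141, -0.0, 0.201]
force: [-3.5, -0.2, 7.7]
width: 38.5
gripper_force: 61.9
```

Emit:
arm_command([
  {"dx": 0,"dy": 0,"dz": 0.001,"yaw": 0,"jaw": 0.1},
  {"dx": 0,"dy": 0,"dz": 0.001,"yaw": 0,"jaw": 0.5},
  {"dx": 0,"dy": 0,"dz": 0.001,"yaw": 0,"jaw": 0.7},
  {"dx": 0,"dy": 0,"dz": 0.001,"yaw": 0,"jaw": 0.8},
  {"dx": 0,"dy": 0,"dz": 0.001,"yaw": 0,"jaw": 0.8},
  {"dx": 0,"dy": 0,"dz": 0.02,"yaw": 0,"jaw": 0.8},
  {"dx": 0,"dy": 0,"dz": 0.06,"yaw": 0,"jaw": 0.8},
  {"dx": 0,"dy": 0,"dz": 0.1,"yaw": 0,"jaw": 0.8},
  {"dx": 0,"dy": 0,"dz": 0.12,"yaw": 0,"jaw": 0.8},
  {"dx": 0,"dy": 0,"dz": 0.12,"yaw": 0,"jaw": 0.8},
  {"dx": 0,"dy": 0,"dz": 0.12,"yaw": 0,"jaw": 0.8},
])

```text
clock: 26.75
eef_pos: [548.7, -3.3, 296.1]
tool_rot: [-3.141, -0.0, 0.201]
force: [0.5, 0.1, -0.5]
width: 68.2
gripper_force: 0.0
```

```bash
python3 - <<'E'
from h import *
e=np.array([547.5,-4.5])
ims=[]
for n in("wrist","scene","side"):
    p,a,d=grab(n,12);ims.append(a);Q=cloud(p,d)[d>0];R=np.hypot(Q[:,0]-e[0],Q[:,1]-e[1])
    l=Q[(R<112)&(R>28)&(abs(Q[:,2]-164)<10)];A=np.c_[l[:,:2]-e,np.ones(len(l))];k=np.ones(len(l),bool)
    for _ in range(5):
        c=np.linalg.lstsq(A[k],l[k,2],rcond=None)[0];k=abs(A@c-l[:,2])<2
    print(n,len(l),k.sum(),"slope/100",c[:2]*100,"z",c[2],cv2.minEnclosingCircle(l[k][:,:2].astype(np.float32)))
r=lambda x:cv2.resize(x,(400,300),interpolation=cv2.INTER_CUBIC)
cv2.imwrite("pics/m12.png",np.hstack([r(ims[1][110:290,200:440]),r(ims[2][120:255,200:380])])[:,:,::-1])
E
```

```text
wrist 33417 31691 slope/100 [-0.02080249 -0.02864116] z 164.12758901205254 ((548.604736328125, -4.584396839141846), 102.70924377441406)
scene 3327 2681 slope/100 [0.08781146 0.04072926] z 163.10466680895036 ((545.7947387695312, -6.286331653594971), 104.93270874023438)
side 1661 1400 slope/100 [ 0.1039322  -0.01473303] z 161.63864321547564 ((546.4500732421875, -2.2050817012786865), 104.21233367919922)
```

View pics/m12.png

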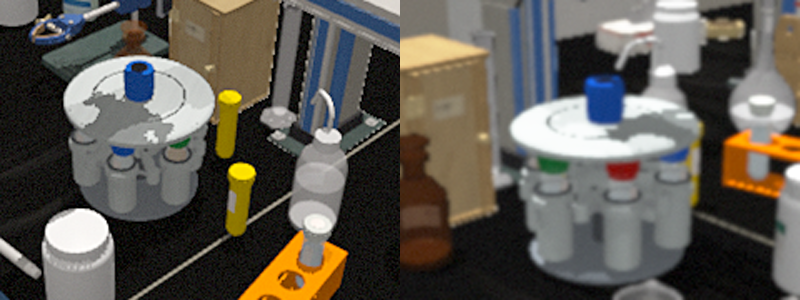

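The lid sits level, with its top at 164 mm (152 mm origin plus 12 mm) and its centre within about 1 mm of the pin axis. The tubes are in place below it and the white spare is still in the rack. Handing in.

```bash
python3 -c "
from cell import *
print(finish_job())"
```

```text
the job is handed in; nothing more can be done
None
```

The job is handed in at about 27 s: each balance tube stands opposite its same-coloured sample, the lid is level on the centre pin, the white-capped spare is still in the rack, and the sample and yellow tubes were left alone.

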